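# Snap a computer mouse back together

### The job

A half-reassembled computer mouse lies on the cutting mat with its left key plate, right key plate and palm cover still standing proud on their snaps. Press each part straight down until it is fully home: first the left key plate, then the right key plate, and last the palm cover, which locks them both (left and right as the user of the mouse sees them, with the palm end towards the user and the wheel end away). Only press: do not lift the mouse, tip it or shove it out of its place, leave the other things on the mat alone, and finish clear of everything.

Things in the scene. Friction and masses are not known exactly. Their poses are not given: they have to be found in the camera images.
- mouse: Dark computer mouse lying loose on a green gridded mat (top at z = 0.003), about 0.16 kg, any yaw. Origin: on its underside, mid-length; +x to the nose (wheel end), +y to the left side. Lower shell 127 x 74 x 24 mm (x -64 to +63 mm), half-round palm end, square nose; a low thumb rest (56 mm long, 9 mm high) juts out 14 mm on the left side only, at x -40 to +16 mm.
- mouse_nose (a point): Middle of the nose face of the lower shell: 63 mm ahead of the mouse's origin, 12 mm above its underside. A light grey scroll wheel 7 mm wide stands between the key plates at mouse x = +40 mm, its top 34 mm above the underside.
- left_key_top (a point): Centre of the flat top of the left key plate, a dark grey plate 52 mm (along the mouse) x 32 mm x 7 mm beside the wheel, at mouse x = +37, y = +21 mm; 10 mm gap to the right plate, 1.5 mm or so to the palm cover. Top 39 mm above the mouse's underside at joint value 0, 32 mm when home.
- left_key (a joint): How far the left key plate has been pressed down, m: 0 to 0.0070 (7 mm = fully home, hard stop). Starts 0 to 2 mm down. It slides straight down against about 4 N of snap friction (no spring) and stays where it is left.
- right_key_top (a point): Centre of the flat top of the right key plate, mirror image of the left one, at mouse x = +37, y = -21 mm. Same heights.
- right_key (a joint): As left_key, for the right key plate: 0 to 0.0070 m, about 4 N, stays where it is left.
- palm_cover_top (a point): Centre of the top of the palm cover, at mouse x = -27, y = 0: the large dark grey dome over the palm end (72 mm across, x from -63 to +9 mm; the middle 32 mm of its top is flat). Top 47 mm above the mouse's underside at joint value 0, 40 mm when home.
- palm_cover (a joint): As left_key, for the palm cover: 0 to 0.0070 m, about 5 N of friction, stays where it is left.
- screwdriver: Loose precision screwdriver, 150 mm long, lying flat on the mat beside the mouse. Leave alone.
- key_bracket: Loose black plastic thumb-key bracket, a slotted frame about 95 x 34 x 13 mm, lying flat. Leave alone.
- screw_dish: Loose steel screw dish, 64 mm across, 22 mm high. Leave alone.
- old_base: Base of an old mouse with a green circuit board, an open black tray 110 x 68 x 22 mm, loose. Leave alone.

How it is judged:
By the outcome, as a careful person would: the job done as asked, in the order asked, and still so for the second after the job is handed in, with the robot touching nothing.
It also fails if it takes over 45 s, if anything falls off the work surface, if the arm or the gripper's body presses on something with over 40 N, if the wrist force passes 120 N, or if a joint passes its speed limit or range.

### The arm

A 7-joint arm with a two-finger parallel gripper is mounted at the origin on the work surface. World frame = base frame: x ahead of the robot, y to its left, z up, the work surface at z = 0. Lengths are in m, angles in rad, forces in N, time in s.
With the tool pointing down it reaches from about 0.425 to 0.95 m from the base axis. Payload 16.7 kg.
Tool frame: the origin (TCP) lies between the finger pads; the fingertips stand 22 mm ahead of it and the grasp point (between the pads) lies 3 mm ahead of it; z points along the fingers, y is the line along which they close (so a half turn about z gives the same grasp; the last joint's range is limited). The gripper opens to 94 mm and grips with 3 to 60 N. Pads are 16 mm wide; open, the fingers measure 119 mm over their backs; the gripper's body (75 mm by 177 mm) begins 78 mm behind the grasp point.
Start: joints at [1.012, 0.426, 0.074, 1.606, -0.034, 1.111, -0.067], TCP at [0.269, -0.619, 0.193] pointing down, gripper open.
Joint ranges: [-2.85, 2.85], [-0.5, 2.14], [-1.23, 1.37], [0.21, 2.46], [-1.02, 4.16], [0.16, 2.05], [-2.73, 2.73]. Speed limits (rad/s): [1.89, 1.89, 2.39, 2.39, 3.01, 3.01, 3.01].

### API

Orientations are given as a rotation vector (axis times angle).
In Python, from plant import get_state, grab_frame, calibration, finish_job gives the robot as it stands.
- The arm moves only by the tool jog_arm, never from a script. Its argument "increments" is a list of rows, each a list of 7 numbers: the shift along the tool's x, y, z in m, then the turn, a rotation vector about the tool's x, y, z in rad, then the finger opening in m, from 0 to 0.094. A call has 1 to 12 rows; each row shifts and turns the commanded pose from where the row before left it, along the tool's axes as they then stand; what a row does not reach is not made up. A row lasts 1/8 s, in which the tool goes at most 62.5 mm and 10.7 degrees, less where a joint would pass 70% of its speed; a pose out of reach is approached as far as the arm can. A call is refused whole if a number of a shift passes 0.0625 or a number of a turn 0.188, either way. A call with a gripper value outside its range is refused whole. The fingers move at their own pace and stop on an object; the grip force is fixed at half the most. Time passes only in rows, so rows that do not move let the fingers close. It gives the time, the measured TCP pose, the force, the opening and the grip force at its end, in the units of the state.
- get_state(): the state, without advancing time (a new reading comes with each control period).
- grab_frame(name): name is "scene" or "top" or "wrist"; returns (picture, depth): 400x640x3 uint8, red, green, blue; 400x640 float32, m along the optical axis (not along the pixel's ray), 0 where there is no reading.
- calibration(name): a dict with "K" (3x3 intrinsics, pixels), "R" (3x3) and "t" (3): a world point X has camera coordinates R X + t. Camera axes: x right, y down, z forward; pixel columns grow to the right and rows downward; lengths in m; the calibration is good to about 2 mm. A picture is of the moment at which its call begins: read the wrist's pose just before it. calibration takes no time and is no camera call; for the wrist camera it gives the pose at the moment of the call.
- finish_job(): hands the job in; it is judged then, once.
The state is a dict: "time": time; "joint_positions": joint angles; "joint_velocities": joint speeds; "joint_torque": joint torques, N m; "position": TCP position; "orientation": TCP orientation; "ft_force": force on the tool from outside, world axes, zero at the start; "moment": the same for the moment, N m; "opening": finger opening in m; "grip_force": force on a finger pad.
Only numpy, scipy, OpenCV 4.12 (cv2) and the standard library are available. Lean on these libraries where they do the work, as an engineer would, in place of code of your own. Each camera call takes 0.05 s, during which the arm holds its last target. There are 200 camera calls.

## Working session

There is one attempt and no reset: what is moved stays moved. The work goes in short steps, Python scripts to look and compute and a tool call to move; the robot and the scene stay as the last step left them, time stands still between calls to the robot, and variables do not carry over. Pictures are saved under pics/ and viewed, at most 10 in all, crops included, and the job is handed in when it is done.

Besides the shell and the picture viewer there is one more tool, called after "Request:" as name([rows], argument=value, ...), one row to a line, values as JSON. jog_arm: Moves the arm, as the interface text tells. Its arguments: {"type":"object","properties":{"increments":{"type":"array","items":{"type":"array","items":{"type":"number"}}}},"required":["increments"]}

```bash
mkdir -p pics; cat > h.py <<'E'
import numpy as np, cv2
from plant import *
def pts(name):
    c=calibration(name); im,d=grab_frame(name)
    v,u=np.mgrid[:400,:640]; K,R,t=map(np.array,(c["K"],c["R"],c["t"]))
    P=np.stack([(u-K[0,2])/K[0,0]*d,(v-K[1,2])/K[1,1]*d,d],-1)
    return im,d,(P-t)@R
E
python3 - <<'E'
from h import *
im,d,W=pts("top"); cv2.imwrite("pics/top.png",im[:,:,::-1]); np.savez("top.npz",im=im,d=d,W=W)
s=get_state(); print(s["time"],s["position"],s["orientation"],s["ft_force"]); 
print(W[200,320],W[100,100],W[300,500])
E
```

```text
0.05 [ 0.26871645 -0.61872618  0.19238505] [-3.07470732e+00 -6.38920720e-01  5.69640124e-04] [-1.36961892 -0.69402692 -0.04981931]
[0.55532532 0.05112529 0.04342751] [ 0.76768417  0.51359599 -0.00185099] [ 0.37338457 -0.29414244  0.0024137 ]
```

View pics/top.png

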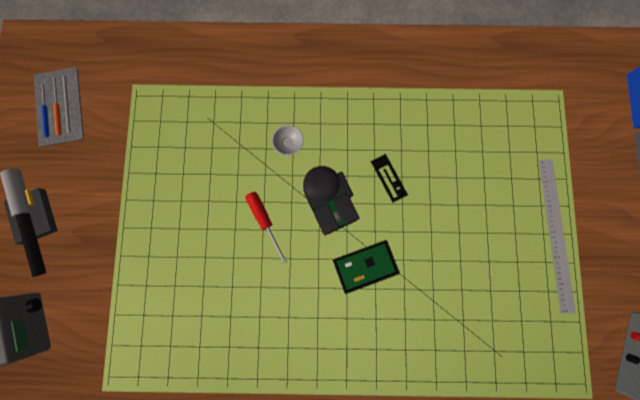

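The top view shows the mouse at about (332,200): dome at (321,184), nose towards (340,228), thumb rest on the image's right, at (346,184). The screwdriver, dish, bracket and old base are all clear of it.

```bash
python3 - <<'E'
from h import *
z=np.load("top.npz"); im,W,d=z["im"],z["W"],z["d"]
sl=np.s_[155:245,295:365]
m=np.zeros(d.shape,bool); m[sl]=True
m&=(im.max(2)<110)&(W[...,2]>0.0)&(d>0)
dome=m&(W[...,2]>0.043)
print("dome",W[dome].mean(0),dome.sum(),np.percentile(W[dome][:,2],[50,95]))
H=np.where(m,W[...,2]*1000,0).astype(int)
for r in range(160,240,4): print(r,H[r,296:364:3])
cv2.imwrite("pics/crop.png",cv2.resize(im[150:250,280:380,::-1],None,fx=6,fy=6,interpolation=cv2.INTER_CUBIC))
E
```

```text
dome [0.58563312 0.04829474 0.04691125] 890 [0.04714583 0.04976899]
160 [0 0 0 0 0 0 0 0 0 0 0 0 0 0 0 0 0 0 0 0 0 0 0]
164 [0 0 0 0 0 0 0 0 0 0 0 0 0 0 0 0 0 0 0 0 0 0 0]
168 [ 0  0  0  0  0  0 40 44 44 48 43 38  0  0  0  0  0  0  0  0  0  0  0]
172 [ 0  0  0  0 40 45 47 47 48 48 47 45 44 38  1  0  0  0  0  0  0  0  0]
176 [ 0  0  0 39 45 47 47 48 50 47 50 48 47  0 38  9  7  1  0  0  0  0  0]
180 [ 0  0  0 44 48 48 48 48 49 48 49 50 48 46 42 12  9  2  0  0  0  0  0]
184 [ 0  0  0 44 46 48 46 47 46 47 48 47 46 47 44 40 10 10  0  0  0  0  0]
188 [ 0  0  0 44 46 46 48 46 48 49 47 48 47 47 42 39 39 10  5  0  0  0  0]
192 [ 0  0  0 41 44 47 48 46 46 49 47 44 47 45 40 41 39  9  8  0  0  0  0]
196 [ 0  0  0  1 40 45 44 47 44 48 45 46 43 41 40 26 42 40  8  0  0  0  0]
200 [ 0  0  0  0 24 39 40 42 43 43 42 41 35 40 41 39 41 40 39  0  0  0  0]
204 [ 0  0  0  0  0 41 41 41 38 37 38 25 27 39 40 40 41 41 42  2  0  0  0]
208 [ 0  0  0  0  0 22 39 27 37 42 38 37 26 25 41 40 40 40 40 41  0  0  0]
212 [ 0  0  0  0  0  0 41 39 39 38 37 39 27 32 38 42 40 39 39 38 38  0  0]
216 [ 0  0  0  0  0  0  0 38 40 39 39 39 37 34 35 41 42 40 42 41 39  0  0]
220 [ 0  0  0  0  0  0  0 36 40 38 37 39 39 40 33 27 42 39 39 42 39  0  0]
224 [ 0  0  0  0  0  0  0  0 38 38 37 40 39 41 28 25 39 41  0  0  0  0  0]
228 [ 0  0  0  0  0  0  0  0  0 39 39 40 38 37 37  0  0  0  0  0  0  0  0]
232 [ 0  0  0  0  0  0  0  0  0 39 37 37 19  0  0  0  0  0  0  0  0  0  0]
236 [0 0 0 0 0 0 0 0 0 0 0 0 0 0 0 0 0 0 0 0 0 0 0]
```

View pics/crop.png

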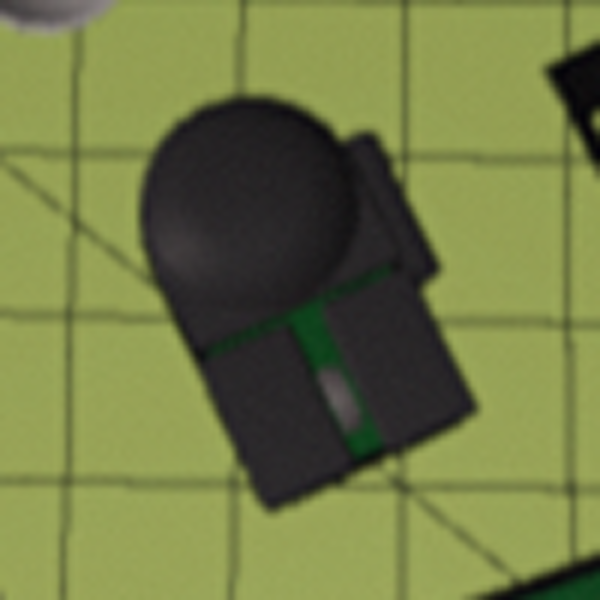

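The crop shows the left key on the image's right, with corners at (400,270), (478,407), (385,445) and (325,303). The right key's corners are at (205,358), (292,322), (352,458) and (270,512). I'll cast these onto the plane z=0.041.

```bash
python3 - <<'E'
from h import *
from scipy.spatial.transform import Rotation as Ro
c=calibration("top"); K,R,t=map(np.array,(c["K"],c["R"],c["t"]))
def cast(q,z):
    p=(np.array(q)+.5)/6-.5+[280,150]; r=np.c_[p,np.ones(len(p))]@np.linalg.inv(K).T@R; o=-R.T@t
    return o+r*((z-o[2])/r[:,2])[:,None]
L=cast([(400,270),(478,407),(385,445),(325,303)],.041); Rt=cast([(205,358),(270,512),(352,458),(292,322)],.041)
print(L.round(4),Rt.round(4)); l,r=L.mean(0),Rt.mean(0)
f=(L[1]-L[0]+L[2]-L[3]+Rt[1]-Rt[0]+Rt[2]-Rt[3])[:2]; a=np.arctan2(f[1],f[0]); ly=(l-r)[:2]
print("yaw",a, np.arctan2(-ly[0],ly[1]),np.linalg.norm(ly)); 
f=f/np.linalg.norm(f); m=(l+r)[:2]/2; print("left",l,"right",r,"origin",m-.037*f,"palm",m-.064*f)
s=get_state(); Tm=Ro.from_rotvec(s["orientation"]).as_matrix(); print(Tm.round(3))
E
```

```text
[[ 0.5667  0.0017  0.041 ]
 [ 0.5237 -0.0226  0.041 ]
 [ 0.5115  0.0063  0.041 ]
 [ 0.5559  0.0252  0.041 ]] [[0.538  0.0626 0.041 ]
 [0.4903 0.0418 0.041 ]
 [0.5074 0.0166 0.041 ]
 [0.5497 0.0355 0.041 ]]
yaw -2.7038856338703368 -2.6808909388776336 0.0407137049520726
left [0.5394503  0.00266788 0.041     ] right [0.52134993 0.03913681 0.041     ] origin [0.56391198 0.0365853 ] palm [0.58836658 0.04802962]
[[ 0.917  0.398 -0.001]
 [ 0.398 -0.917  0.001]
 [-0.    -0.001 -1.   ]]
```

Request:
jog_arm([
  [0.0413,-0.0385,0,0,0,0,0],
  [0.0413,-0.0385,0,0,0,0,0],
  [0.0413,-0.0385,0,0,0,0,0],
  [0.0413,-0.0385,0,0,0,0,0],
  [0.0413,-0.0385,0,0,0,0,0],
  [0.0413,-0.0385,0,0,0,0,0],
  [0.0413,-0.0385,0,0,0,0,0],
  [0.0413,-0.0385,0,0,0,0,0],
  [0.0413,-0.0385,0,0,0,0,0],
  [0.0413,-0.0385,0,0,0,0,0],
  [0.0413,-0.0385,0,0,0,0,0],
  [0.0413,-0.0385,0,0,0,0,0],
])

```text
time: 1.55
position: [0.5397, 0.0038, 0.1929]
orientation: [-3.076, -0.639, 0.0]
ft_force: [0.9, -1.3, 1.0]
opening: 0.0004
grip_force: 0.0
```

Request:
jog_arm([
  [0,0,0,0,0,-0.178,0],
  [0,0,0,0,0,-0.178,0],
  [0,0,0,0,0,-0.178,0],
  [0,0,0,0,0,-0.178,0],
  [0,0,0,0,0,-0.178,0],
  [0,0,0,0,0,-0.178,0],
  [0,0,0,0,0,-0.178,0],
  [0,0,0,0,0,-0.178,0],
  [0,0,0,0,0,-0.178,0],
  [0,0,0,0,0,0,0],
])

```text
time: 2.8
position: [0.5392, 0.0019, 0.1928]
orientation: [-1.683, -2.652, 0.0]
ft_force: [-0.3, -0.3, -0.2]
opening: 0.0006
grip_force: 0.0
```

```bash
python3 - <<'E'
from h import *
from scipy.spatial.transform import Rotation as Ro
s=get_state(); print(s["time"],s["position"],s["ft_force"],s["opening"],s["joint_positions"]); print(Ro.from_rotvec(s["orientation"]).as_matrix().round(3))
im,d,W=pts("wrist"); cv2.imwrite("pics/wrist.png",im[:,:,::-1]); np.savez("wrist.npz",im=im,d=d,W=W)
E
```

```text
2.8 [0.53917663 0.0019439  0.19277302] [-0.34786043 -0.26789918 -0.22435452] 0.0005737439158078894 [ 0.35895028  0.25202998 -0.56105623  1.88223229  0.15314093  1.05039878
  0.17540533]
[[-0.426  0.905 -0.001]
 [ 0.905  0.426  0.   ]
 [ 0.    -0.001 -1.   ]]
```

View pics/wrist.png

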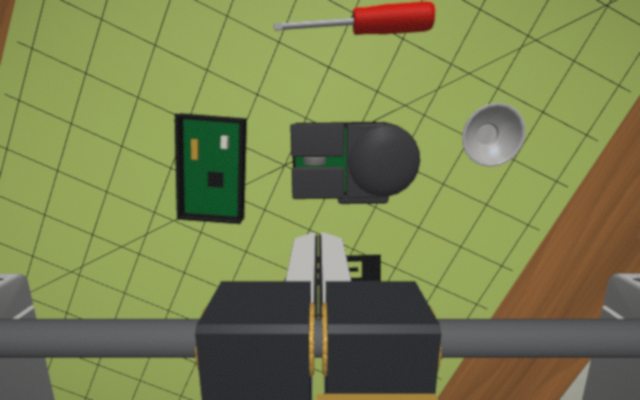

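The wrist view shows the mouse at (350,160). The left key is the lower plate, spanning x 292–343 and y 169–198. The right key spans y 123–155, and the closed fingertips are at (318,235).

```bash
python3 - <<'E'
from h import *
c=calibration("wrist"); K,R,t=map(np.array,(c["K"],c["R"],c["t"]))
def cast(q,z):
    r=np.c_[np.array(q,float),np.ones(len(q))]@np.linalg.inv(K).T@R; o=-R.T@t
    return o+r*((z-o[2])/r[:,2])[:,None]
l=cast([(292,169),(343,168),(343,198),(292,198)],.041); r=cast([(292,124),(343,124),(343,154),(292,156)],.041)
print(l.mean(0),r.mean(0),l.round(4))
z=np.load("wrist.npz"); W=z["W"]; print(np.median(W[173:193,298:338,2]),np.median(W[128:150,298:338,2]),np.median(W[145:175,370:395,2]), W[145:175,370:395].mean((0,1)))
E
```

```text
[0.53766145 0.00428495 0.041     ] [0.51976112 0.04266142 0.041     ] [[ 0.5092  0.0067  0.041 ]
 [ 0.5536  0.0285  0.041 ]
 [ 0.5668  0.0016  0.041 ]
 [ 0.521  -0.0197  0.041 ]]
0.04050590249973903 0.03895984242828496 0.04835142548966789 [0.58145175 0.05241128 0.05145546]
```

Request:
jog_arm([
  [0.0015,0,0.04,0,0,0,0],
  [0,0,0.04,0,0,0,0],
  [0,0,0.03,0,0,0,0],
  [0,0,0.014,0,0,0,0],
  [0,0,0.003,0,0,0,0],
  [0,0,0,0,0,0,0],
])

```text
time: 3.6
position: [0.5394, 0.0036, 0.0669]
orientation: [1.683, 2.652, 0.001]
ft_force: [0.9, -0.8, 0.5]
opening: 0.0004
grip_force: 0.0
```

Request:
jog_arm([
  [0,0,0.001,0,0,0,0],
  [0,0,0.001,0,0,0,0],
  [0,0,0.001,0,0,0,0],
  [0,0,0.001,0,0,0,0],
  [0,0,0.001,0,0,0,0],
  [0,0,0.001,0,0,0,0],
  [0,0,0.001,0,0,0,0],
  [0,0,0,0,0,0,0],
])

```text
time: 4.6
position: [0.5388, 0.0035, 0.059]
orientation: [-1.682, -2.653, -0.0]
ft_force: [-0.4, 0.0, -0.7]
opening: 0.0003
grip_force: 0.0
```

Request:
jog_arm([
  [0,0,0.001,0,0,0,0],
  [0,0,0.001,0,0,0,0],
  [0,0,0.0005,0,0,0,0],
])

```text
time: 4.97
position: [0.5387, 0.0035, 0.0565]
orientation: [-1.682, -2.653, 0.0]
ft_force: [-0.2, 0.2, 0.2]
opening: 0.0003
grip_force: 0.0
```

```bash
python3 - <<'E'
from h import *
im,d,W=pts("wrist"); im2,_=grab_frame("scene")
cv2.imwrite("pics/w2.png",im[:,:,::-1]);cv2.imwrite("pics/s2.png",im2[:,:,::-1])
print(get_state()["ft_force"],get_state()["joint_torque"])
c=calibration("scene"); K,R,t=map(np.array,(c["K"],c["R"],c["t"])); p=K@(R@np.array([.5385,.003,.035])+t); p=(p/p[2])[:2].astype(int); print(p)
y,x=max(p[1]-60,0),max(p[0]-80,0)
cv2.imwrite("pics/s2c.png",cv2.resize(im2[y:y+120,x:x+160,::-1],None,fx=5,fy=5,interpolation=cv2.INTER_CUBIC))
E
```

```text
[ 0.37897762  0.46135269 -0.10916409] [-1.77756959e-02 -7.81592274e+01 -7.39620611e+00 -3.44157171e+01
 -2.17529945e-02 -5.64140631e-03 -1.41085417e-02]
[274 207]
```

View pics/s2c.png

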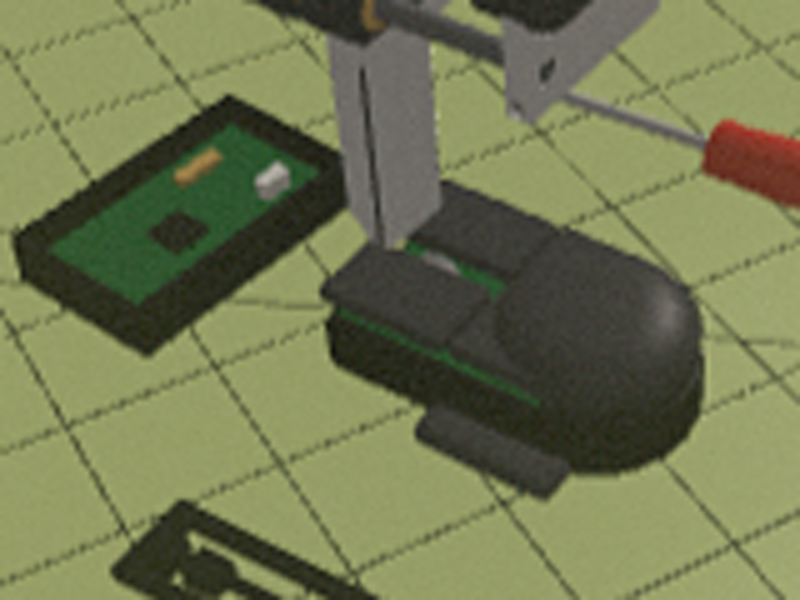

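View pics/w2.png

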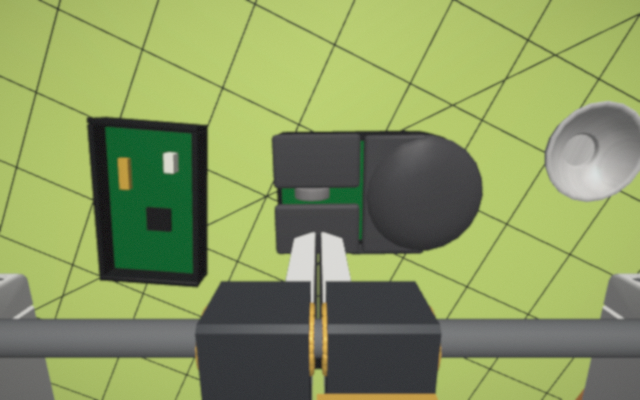

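The scene crop shows the fingertip at (385,248), above the expected contact point at (400,300). It is still hovering over the left key, which still stands proud with a green gap below it. I'll measure the true tip height from depth.

```bash
python3 - <<'E'
from h import *
s=get_state(); print(s["position"])
im,d,W=pts("wrist")
for v in (228,234,237,240,250,262): print(v,[tuple((W[v,u]*1000).round(0)) for u in (300,310,326,334)])
im,d,W=pts("scene")
for v in (190,192,194,195,196,197,198): print(v,[tuple((W[v,u]*1000).round(0)) for u in (266,268,271,274,277)])
E
```

```text
[0.53875664 0.0034767  0.05655664]
228 [(np.float64(528.0), np.float64(1.0), np.float64(40.0)), (np.float64(533.0), np.float64(4.0), np.float64(40.0)), (np.float64(542.0), np.float64(8.0), np.float64(40.0)), (np.float64(547.0), np.float64(10.0), np.float64(40.0))]
234 [(np.float64(529.0), np.float64(-2.0), np.float64(40.0)), (np.float64(531.0), np.float64(11.0), np.float64(72.0)), (np.float64(539.0), np.float64(14.0), np.float64(70.0)), (np.float64(548.0), np.float64(7.0), np.float64(41.0))]
237 [(np.float64(526.0), np.float64(9.0), np.float64(76.0)), (np.float64(531.0), np.float64(11.0), np.float64(75.0)), (np.float64(539.0), np.float64(14.0), np.float64(75.0)), (np.float64(542.0), np.float64(17.0), np.float64(77.0))]
240 [(np.float64(527.0), np.float64(9.0), np.float64(80.0)), (np.float64(531.0), np.float64(11.0), np.float64(81.0)), (np.float64(538.0), np.float64(14.0), np.float64(80.0)), (np.float64(542.0), np.float64(16.0), np.float64(80.0))]
250 [(np.float64(527.0), np.float64(9.0), np.float64(93.0)), (np.float64(531.0), np.float64(11.0), np.float64(93.0)), (np.float64(538.0), n
[... 1648 characters left out ...]
at64(68.0)), (np.float64(478.0), np.float64(30.0), np.float64(3.0)), (np.float64(506.0), np.float64(24.0), np.float64(26.0))]
197 [(np.float64(513.0), np.float64(0.0), np.float64(40.0)), (np.float64(514.0), np.float64(3.0), np.float64(40.0)), (np.float64(517.0), np.float64(8.0), np.float64(40.0)), (np.float64(521.0), np.float64(12.0), np.float64(41.0)), (np.float64(508.0), np.float64(23.0), np.float64(26.0))]
198 [(np.float64(517.0), np.float64(-2.0), np.float64(42.0)), (np.float64(517.0), np.float64(2.0), np.float64(41.0)), (np.float64(522.0), np.float64(6.0), np.float64(42.0)), (np.float64(524.0), np.float64(10.0), np.float64(42.0)), (np.float64(514.0), np.float64(21.0), np.float64(29.0))]
```

The fingertips are really at z≈0.069, about 12 mm above the TCP when closed. So I'll go down on depth and force, with about 28 mm to contact.

Request:
jog_arm([
  [0,0,0.01,0,0,0,0],
  [0,0,0.008,0,0,0,0],
  [0,0,0.004,0,0,0,0],
  [0,0,0.002,0,0,0,0],
  [0,0,0,0,0,0,0],
])

```text
time: 5.8
position: [0.5388, 0.0035, 0.0325]
orientation: [-1.682, -2.653, -0.0]
ft_force: [0.5, 0.3, -0.3]
opening: 0.0002
grip_force: 0.0
```

Request:
jog_arm([
  [0,0,0.001,0,0,0,0],
  [0,0,0.001,0,0,0,0],
  [0,0,0.001,0,0,0,0],
  [0,0,0.001,0,0,0,0],
])

```text
time: 6.3
position: [0.5389, 0.0035, 0.0287]
orientation: [1.682, 2.653, 0.0]
ft_force: [-1.0, -0.8, 3.4]
opening: 0.0006
grip_force: 2.0
```

Request:
jog_arm([
  [0,0,0.001,0,0,0,0],
  [0,0,0.001,0,0,0,0],
])

```text
time: 6.55
position: [0.5389, 0.0034, 0.0266]
orientation: [1.682, 2.653, 0.0]
ft_force: [-1.2, 0.3, 4.2]
opening: 0.0008
grip_force: 2.0
```

Contact is made, with about 4 N of friction. I'll go on to the hard stop.

Request:
jog_arm([
  [0,0,0.001,0,0,0,0],
  [0,0,0.001,0,0,0,0],
])

```text
time: 6.8
position: [0.5389, 0.0035, 0.0246]
orientation: [1.682, 2.653, 0.0]
ft_force: [-0.2, 0.2, 3.2]
opening: 0.0004
grip_force: 2.0
```

Request:
jog_arm([
  [0,0,0.001,0,0,0,0],
])

```text
time: 6.92
position: [0.5389, 0.0035, 0.0236]
orientation: [1.682, 2.653, 0.0]
ft_force: [-1.7, -0.5, 4.6]
opening: 0.0005
grip_force: 2.0
```

Request:
jog_arm([
  [0,0,0.001,0,0,0,0],
])

```text
time: 7.05
position: [0.5389, 0.0035, 0.0227]
orientation: [1.682, 2.653, 0.0]
ft_force: [-4.8, -1.7, 20.4]
opening: 0.0002
grip_force: 10.2
```

The stop was reached with TCP z=0.0227 at 20 N, so the left key is home. Next is the right key, 42 mm along tool +x.

Request:
jog_arm([
  [0,0,-0.008,0,0,0,0],
  [0,0,-0.014,0,0,0,0],
  [0.021,0,0,0,0,0,0],
  [0.021,0,0,0,0,0,0],
  [0,0,0.01,0,0,0,0],
  [0,0,0.003,0,0,0,0],
  [0,0,0,0,0,0,0],
])

```text
time: 7.92
position: [0.5209, 0.0408, 0.0313]
orientation: [-1.683, -2.652, 0.001]
ft_force: [0.2, -0.4, -0.6]
opening: 0.0009
grip_force: 0.0
```

```bash
python3 - <<'E'
from h import *
im2,d,W=pts("scene"); cv2.imwrite("pics/s3c.png",cv2.resize(im2[147:267,194:354,::-1],None,fx=5,fy=5,interpolation=cv2.INTER_CUBIC))
print(get_state()["position"])
E
```

```text
[0.52097627 0.04087957 0.03150259]
```

View pics/s3c.png

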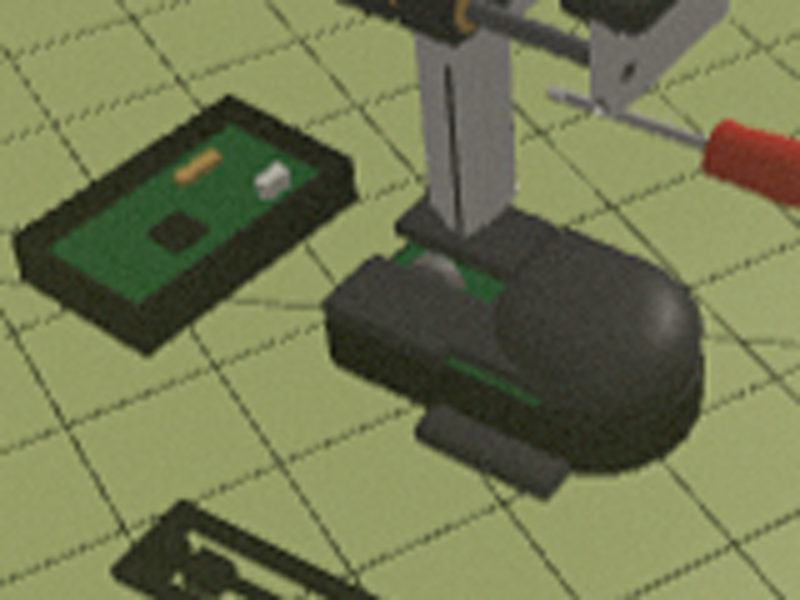

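The left key now sits flush, with no green gap under it around (390,320). The mouse hasn't moved, and the fingertips at (463,235) are over the right key.

Request:
jog_arm([
  [0,0,0.001,0,0,0,0],
  [0,0,0.001,0,0,0,0],
  [0,0,0.001,0,0,0,0],
  [0,0,0.001,0,0,0,0],
  [0,0,0.001,0,0,0,0],
])

```text
time: 8.6
position: [0.5209, 0.0414, 0.0267]
orientation: [1.682, 2.653, 0.0]
ft_force: [-0.8, 0.5, 3.8]
opening: 0.0006
grip_force: 2.0
```

Request:
jog_arm([
  [0,0,0.001,0,0,0,0],
  [0,0,0.001,0,0,0,0],
])

```text
time: 8.85
position: [0.5209, 0.0414, 0.0246]
orientation: [1.682, 2.653, 0.0]
ft_force: [-1.0, 0.1, 3.6]
opening: 0.0
grip_force: 2.0
```

Request:
jog_arm([
  [0,0,0.001,0,0,0,0],
])

```text
time: 8.98
position: [0.5209, 0.0414, 0.0236]
orientation: [1.682, 2.653, 0.0]
ft_force: [-1.3, -1.3, 3.1]
opening: 0.0002
grip_force: 2.0
```

Request:
jog_arm([
  [0,0,0.0005,0,0,0,0],
])

```text
time: 9.1
position: [0.5209, 0.0414, 0.0231]
orientation: [1.682, 2.653, 0.0]
ft_force: [-0.8, -1.1, 3.6]
opening: 0.0005
grip_force: 2.0
```

Request:
jog_arm([
  [0,0,0.0005,0,0,0,0],
])

```text
time: 9.22
position: [0.521, 0.0415, 0.0228]
orientation: [1.682, 2.653, 0.0]
ft_force: [-4.0, -2.1, 14.3]
opening: 0.0002
grip_force: 7.5
```

Request:
jog_arm([
  [0,0,0.0003,0,0,0,0],
])

```text
time: 9.35
position: [0.521, 0.0414, 0.0227]
orientation: [1.682, 2.653, -0.0]
ft_force: [-5.5, -2.2, 18.4]
opening: 0.0007
grip_force: 9.1
```

The right key is home at the same stop height. Next is the palm cover, at tool (-0.021, +0.064). I'll lift first.

Request:
jog_arm([
  [0,0,-0.008,0,0,0,0],
  [0,0,-0.023,0,0,0,0],
  [-0.007,0.021,0,0,0,0,0],
  [-0.007,0.021,0,0,0,0,0],
  [-0.007,0.022,0,0,0,0,0],
  [0,0,0.01,0,0,0,0],
  [0,0,0.0035,0,0,0,0],
  [0,0,0,0,0,0,0],
  [0,0,0,0,0,0,0],
])

```text
time: 10.48
position: [0.5874, 0.0497, 0.04]
orientation: [1.682, 2.653, -0.0]
ft_force: [0.7, 0.1, 0.2]
opening: 0.0004
grip_force: 0.0
```

Request:
jog_arm([
  [0,0,0.001,0,0,0,0],
  [0,0,0.001,0,0,0,0],
  [0,0,0.001,0,0,0,0],
  [0,0,0.001,0,0,0,0],
  [0,0,0.001,0,0,0,0],
])

```text
time: 11.1
position: [0.5878, 0.0498, 0.0349]
orientation: [1.682, 2.653, 0.0]
ft_force: [-0.8, -0.9, 4.4]
opening: 0.0003
grip_force: 2.4
```

Request:
jog_arm([
  [0,0,0.001,0,0,0,0],
  [0,0,0.001,0,0,0,0],
])

```text
time: 11.35
position: [0.5878, 0.0497, 0.0328]
orientation: [1.682, 2.653, 0.0]
ft_force: [-0.1, -1.1, 5.4]
opening: 0.0004
grip_force: 2.4
```

Request:
jog_arm([
  [0,0,0.001,0,0,0,0],
])

```text
time: 11.48
position: [0.5877, 0.0498, 0.0317]
orientation: [1.682, 2.653, 0.0]
ft_force: [-0.6, -0.9, 5.2]
opening: 0.0002
grip_force: 2.4
```

Request:
jog_arm([
  [0,0,0.0005,0,0,0,0],
])

```text
time: 11.6
position: [0.5878, 0.0498, 0.0313]
orientation: [1.682, 2.653, 0.0]
ft_force: [-0.5, -1.2, 4.3]
opening: 0.0003
grip_force: 2.4
```

Request:
jog_arm([
  [0,0,0.0005,0,0,0,0],
])

```text
time: 11.72
position: [0.5878, 0.0498, 0.0309]
orientation: [1.682, 2.653, 0.0]
ft_force: [-2.2, -2.1, 11.8]
opening: 0.0003
grip_force: 5.6
```

Request:
jog_arm([
  [0,0,0.0003,0,0,0,0],
])

```text
time: 11.85
position: [0.5878, 0.0497, 0.0308]
orientation: [1.682, 2.653, 0.0]
ft_force: [-4.4, -0.4, 12.4]
opening: 0.0003
grip_force: 6.8
```

Request:
jog_arm([
  [0,0,0.0003,0,0,0,0],
])

```text
time: 11.98
position: [0.5878, 0.0497, 0.0308]
orientation: [1.682, 2.653, -0.0]
ft_force: [-5.5, -1.9, 18.0]
opening: 0.0005
grip_force: 9.0
```

Request:
jog_arm([
  [0,0,-0.01,0,0,0,0],
  [0,0,-0.05,0,0,0,0],
  [0,0,-0.06,0,0,0,0],
  [0,0,-0.03,0,0,0,0],
  [0,0,0,0,0,0,0],
  [0,0,0,0,0,0,0],
])

```text
time: 12.72
position: [0.5873, 0.0496, 0.1796]
orientation: [-1.682, -2.653, 0.001]
ft_force: [-0.0, 0.3, -1.5]
opening: 0.0004
grip_force: 0.0
```

```bash
python3 - <<'E'
from h import *
im2,d,W=pts("scene"); cv2.imwrite("pics/s4c.png",cv2.resize(im2[147:267,194:354,::-1],None,fx=5,fy=5,interpolation=cv2.INTER_CUBIC))
im,d,W=pts("wrist")
m=np.hypot(W[...,0]-.5875,W[...,1]-.0495)<.012
f=lambda x,y,r:np.median(W[...,2][(np.hypot(W[...,0]-x,W[...,1]-y)<r)&(d>0)])
print(f(.5385,.003,.01),f(.5206,.041,.01),f(.5875,.0495,.01),get_state()["position"],get_state()["ft_force"],get_state()["time"])
E
```

```text
0.03375856956242612 0.30394344689916214 0.22001453793019218 [0.58704855 0.04966052 0.1790365 ] [ 0.08742461  0.81895108 -0.95762368] 12.825
```

View pics/s4c.png

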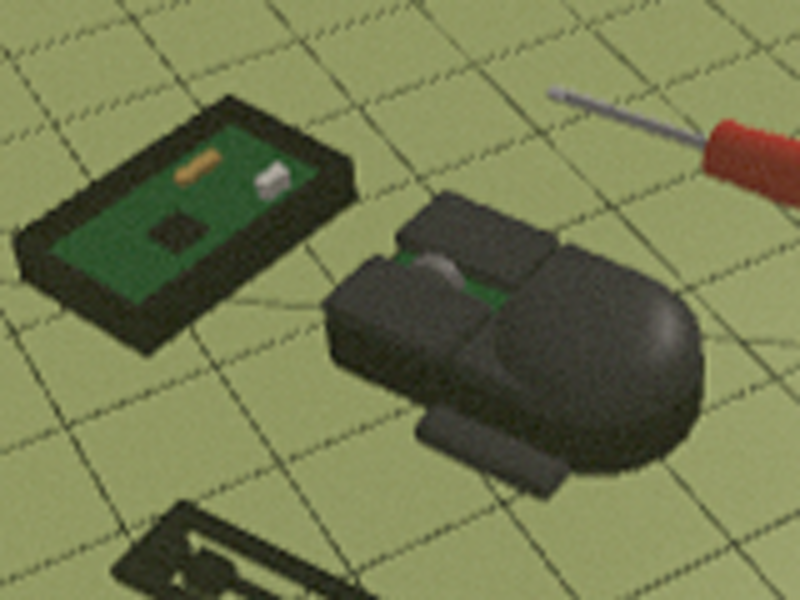

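The final view shows all three parts flush with no green gaps: left key at (400,310), right key at (480,235), palm cover at (600,330). The mouse and the other things haven't moved, and the arm is clear.

```bash
python3 -c "
from plant import *
print(finish_job())"
```

```text
the job is handed in; nothing more can be done
None
```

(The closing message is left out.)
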